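# Clamp a spice mill in its filling stand and take its head off

### The arm

A 6-joint arm with a two-finger parallel gripper is mounted at the origin on a cart in front of the work surface, level with it; the furniture and walls round the work are solid. World frame = base frame: x ahead of the robot, y to its left, z up, the work surface at z = 0. Lengths are in m, angles in rad, forces in N, time in s.
With the tool pointing down it reaches from about 0.3 to 0.775 m from the base axis. Payload 14.6 kg.
Tool frame: the origin (TCP) lies midway between the tips of the shut fingers; the grasp point (between the pads) lies 19 mm behind it (ctrl.tcp_to_grasp is the z of the grasp point in the tool frame, in m); z points along the fingers, y is the line along which they close (so a half turn about z gives the same grasp; the last joint's range is limited). The gripper opens to 94 mm and grips with 3 to 60 N. Pads are 16 mm wide; open, the fingers measure 119 mm over their backs; the gripper's body (75 mm by 177 mm) begins 78 mm behind the grasp point.
Start: joints at [-1.329, 0.3, 1.521, -0, 1.321, -0.067], TCP at [0.167, -0.524, 0.176] pointing down, gripper open.
Joint ranges: [-3.03, 3.03], [-0.79, 2.21], [0.23, 2.52], [-1.04, 4.18], [0, 3.07], [-2.55, 2.55]. Speed limits (rad/s): [2.22, 2.22, 2.57, 3.14, 3.14, 3.14].

### API

Orientations are given as [roll, pitch, yaw] about the fixed x, y, z axes, in that order (R = Rz(yaw) Ry(pitch) Rx(roll)).
In Python, from station import monitor, camera, ctrl gives the robot as it stands.
- The arm moves only by the tool apply_moves, never from a script. Its argument "plan" is one flat list of numbers, 4 for each row, row after row: the shift along the tool's x, y, z in mm, then the turn about the tool's z in rad. In form: [dx, dy, dz, spin, dx, dy, dz, spin, ...]. A call has 1 to 20 rows; each row shifts and turns the commanded pose from where the row before left it, along the tool's axes as they then stand; what a row does not reach is not made up. A row lasts 1/10 s, in which the tool goes at most 50 mm and 8.59 degrees, less where a joint would pass 70% of its speed; a pose out of reach is approached as far as the arm can. A call is refused whole if a number of a shift passes 50 or a number of a turn 0.15, either way. A call with a gripper value outside its range is refused whole. "hand" is the gripper command: -1 is shut, 1 is fully open, values between are in proportion, set as the call begins (left out, the last holds). The fingers move at their own pace and stop on an object; "squeeze" is the grip in N (left out, the last holds). Time passes only in rows, so rows that do not move let the fingers close. It gives the time, the measured TCP pose, the force, the opening and the grip force at its end, in the units of the state.
- monitor.get_obs(): the state, without advancing time (a new reading comes with each control period).
- camera(name): name is "scene" or "top" or "wrist"; returns a dict with "image" (384x512x3 uint8, red, green, blue), "range_z" (384x512 float32, m along the optical axis (not along the pixel's ray), 0 where there is no reading), "mtx" (3x3 intrinsics, pixels), "rvec" (rotation vector, rad) and "tvec" (3), from world to camera coordinates, as OpenCV has them. Camera axes: x right, y down, z forward; pixel columns grow to the right and rows downward; lengths in m; the calibration is good to about 2 mm. A picture is of the moment at which its call begins.
- ctrl.hand_in(): hands the job in; it is judged then, once.
The state is a dict: "time_s": time; "qpos": joint angles; "joint_vel": joint speeds; "tau": joint torques, N m; "ee_pos": TCP position; "eef_rot": TCP orientation; "force": force on the tool from outside, world axes, zero at the start; "moment": the same for the moment, N m; "grip_width": finger opening in m; "grip_force": force on a finger pad.
Only numpy, scipy, OpenCV 4.12 (cv2) and the standard library are available. Lean on these libraries where they do the work, as an engineer would, in place of code of your own. Each camera call takes 0.05 s, during which the arm holds its last target. There are 200 camera calls.

### The job

Take the left-hand one of the two empty spice mills (as you face the worktop) and press it down into the filling stand until its sprung seat is fully down and both red catches snap over the mill's foot. Then unscrew its steel grinding head, without turning it before the mill is clamped: some makes of mill have a right-hand thread and others a left-hand one, so try both ways and find which loosens it. Lift the head straight off and finish still holding it upright in the gripper, about 5 cm above the open neck, so that I can fill the mill, which stays clamped; leave the other mill and everything else where they stand.

Things in the scene. Friction and masses are not known exactly. Their poses are not given: they have to be found in the camera images.
- mill_a: Empty square glass spice mill, upright; both look alike, and which is on the left changes. Origin: centre of its underside; z up, x and y across the flats. Black foot 56 x 56 x 9 mm, glass body 48 x 48 mm from 9 to 82 mm height, then a round neck (26 mm, rim at 112 mm) under the head; 126 mm tall with the head on, 0.3 kg in all.
- head_a: Grinding head of mill_a: round fluted steel cap, 47 mm across, 39 mm tall; can be gripped from above to carry the mill. Origin: centre of its lower rim, 87 mm above the mill's underside; z up. Twist thread of unknown hand: the wrong way it stops hard within 0.2 rad, still locked on; the right way it turns lightly, does not rise, and is free to lift off from 1.0 to 2.2 rad.
- mill_b: Empty square glass spice mill, upright; both look alike, and which is on the left changes. Origin: centre of its underside; z up, x and y across the flats. Black foot 56 x 56 x 9 mm, glass body 48 x 48 mm from 9 to 82 mm height, then a round neck (26 mm, rim at 112 mm) under the head; 126 mm tall with the head on, 0.3 kg in all.
- head_b: Grinding head of mill_b: round fluted steel cap, 47 mm across, 39 mm tall; can be gripped from above to carry the mill. Origin: centre of its lower rim, 87 mm above the mill's underside; z up. Twist thread of unknown hand: the wrong way it stops hard within 0.2 rad, still locked on; the right way it turns lightly, does not rise, and is free to lift off from 1.0 to 2.2 rad.
- head_a_mark (a point): Point on the side of head_a, 23.5 mm from its axis along its x, 18 mm above its lower rim; lies along the mill's +x while the head is screwed home.
- head_b_mark (a point): The same point on head_b.
- stand: Filling stand, fixed: base plate 112 (x) x 124 (y) x 10 mm with aluminium guide walls round a square pocket, a red spring catch with a thumb tab (46 mm high, out to 52 mm from the centre) on its +y and -y sides. Origin: centre of its underside, on the worktop; z up. A mill goes in upright on this axis, flats parallel to x and y, any of the four ways round.
- stand_top (a point): Centre of the pocket's mouth, on the stand's axis, 60 mm above the worktop. The pocket is 59 x 59 mm inside; its walls flare outward by 7 mm from 53 to 67 mm height, so a mill may enter a few mm or degrees off.
- seat (a joint): Depth to which the sprung seat (46 mm square, rubber top, in the pocket) is pressed, m: 0 up (its top 35 mm above the worktop), 0.018 fully down (17 mm). Spring 3 N at first, 10 N at the bottom; near the end the foot also pushes the catches apart (5 to 10 N more), then both snap over the foot and keep the mill at about 0.017, unable to turn or lift.
- catch_l (a joint): Angle of the catch on the stand's +y side, rad: 0 closed (also when hooked over the foot), about 0.15 to 0.2 while the foot pushes past.
- catch_r (a joint): The same for the catch on the stand's -y side.
- timer: Cream kitchen timer with a red grip, 68 mm across, 64 mm high, a bystander; origin at the centre of its underside.
- bell: White and black service bell, 81 mm across, 64 mm high, a bystander; origin at the centre of its underside.
- honey_jar: Honey jar with a white lid, 58 x 62 x 99 mm, a bystander; origin at the centre of its underside.
- jam_jar: Red jam jar with a green lid, 62 mm across, 86 mm high, a bystander; origin at the centre of its underside.
Things that resemble listed ones, but are neither listed nor needed, are in the scene too. What is shaped like the head_b but purple is not meant.

How it is judged:
By the outcome, as a careful person would: the job done as asked, in the order asked, and still so for the second after the job is handed in, while the arm keeps its last pose, push and grip.
It also fails if it takes over 54 s, if anything falls off the work surface, if the arm or the gripper's body presses on something with over 40 N, if the wrist force passes 120 N, or if a joint passes its speed limit or range.

## Working session

There is one attempt and no reset: what is moved stays moved. The work goes in short steps, Python scripts to look and compute and a tool call to move; the robot and the scene stay as the last step left them, time stands still between calls to the robot, and variables do not carry over. Pictures are saved under pics/ and viewed, at most 10 in all, crops included, and the job is handed in when it is done.

Besides the shell and the picture viewer there is one more tool, called after "Emit:" by a JSON object that holds its "op" and its "data", one argument or row to a line. apply_moves: Moves the arm, as the interface text tells. Its arguments: {"type":"object","properties":{"plan":{"type":"array","items":{"type":"number"}},"hand":{"type":"number"},"squeeze":{"type":"number"}},"required":["plan"]}

```bash
mkdir -p pics
python3 - <<'E'
from station import monitor,camera,ctrl
import cv2,numpy as np
o=monitor.get_obs();print(o['time_s'],o['ee_pos'],o['eef_rot'],o['force'],o['grip_width'],ctrl.tcp_to_grasp)
ims=[]
for n in('scene','top'):
    c=camera(n);np.savez(f'{n}0.npz',**c);ims.append(c['image'][:,:,::-1])
    print(n,c['tvec'],c['rvec'])
    cv2.imwrite(f'pics/{n}0.png',cv2.resize(ims[-1],(800,600)))
E
```

```text
0.0 [ 0.16709105 -0.52372076  0.17549381] [-3.14050936e+00 -5.26663322e-05  3.08804533e-01] [ 0.35038024 -0.09044014 -0.39599878] 0.09445388883040255 -0.0188
scene [0.41113935 0.22391585 1.15375738] [ 0.83442538 -2.21876605  1.45327161]
top [0.07806022 0.56826063 1.04043534] [ 1.95655321 -2.24726669  0.24730452]
```

View pics/scene0.png

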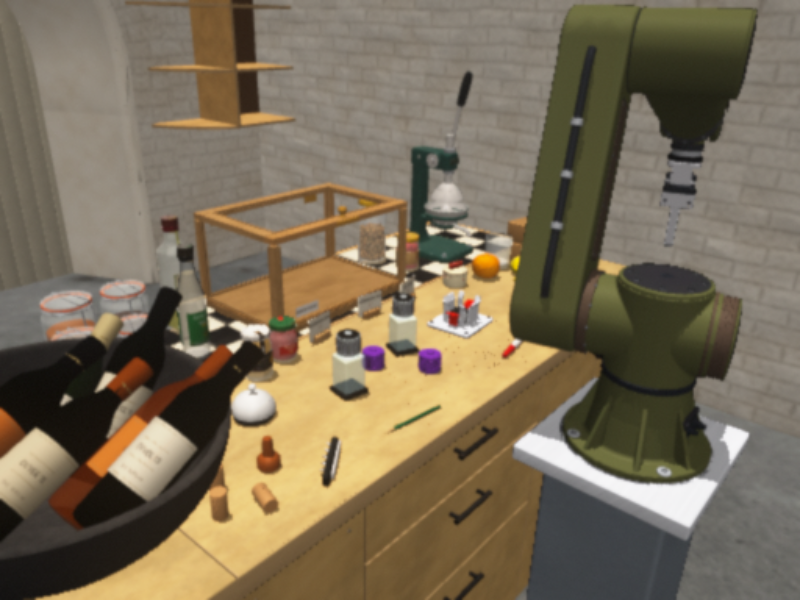

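View pics/top0.png

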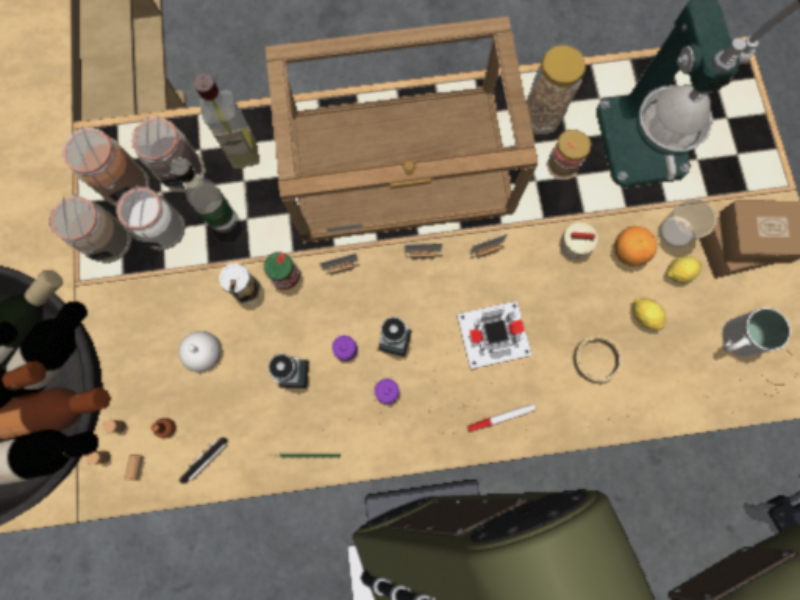

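The top view shows the two mills at 800-px (288,370) and (394,335). The stand is at (495,333), with red catches at (476,336) and (517,327). The purple caps at (344,348) and (387,391) are decoys. Image left is world +y, so the left-hand mill is the one at (288,370). I'll confirm that in an enlarged crop and measure it.

```bash
cat > h.py <<'E'
import numpy as np,cv2
def cast(c,uv,z):
    R=cv2.Rodrigues(c['rvec'])[0];C=-R.T@c['tvec'].ravel()
    p=cv2.undistortPoints(np.float64(uv).reshape(-1,1,2),c['mtx'],None).reshape(-1,2)
    d=np.c_[p,np.ones(len(p))]@R
    return C+d*((z-C[2])/d[:,2])[:,None]
def cloud(c):
    R=cv2.Rodrigues(c['rvec'])[0];C=-R.T@c['tvec'].ravel()
    h,w=c['range_z'].shape;v,u=np.mgrid[:h,:w]
    p=np.stack([(u-c['mtx'][0,2])/c['mtx'][0,0],(v-c['mtx'][1,2])/c['mtx'][1,1],np.ones((h,w))],-1)*c['range_z'][...,None]
    return p@R+C
E
python3 - <<'E'
from h import *
c=dict(np.load('top0.npz'));im=c['image'];P=cloud(c)
cv2.imwrite('pics/crop1.png',cv2.resize(im[185:265,160:350,::-1],None,fx=4.2,fy=4.2,interpolation=2))
print('approx',cast(c,[[184,237],[252,214]],.1))
hsv=cv2.cvtColor(im,cv2.COLOR_RGB2HSV)
# red catches near stand
m=((hsv[...,0]<8)|(hsv[...,0]>172))&(hsv[...,1]>150)&(hsv[...,2]>90);m[:, :290]=0;m[:,345:]=0;m[:190]=0;m[:240]&=True;m[240:]=0
n,l,s,ce=cv2.connectedComponentsWithStats(m.astype(np.uint8))
for i in range(1,n):
    if s[i,4]>5: print('red',s[i],ce[i],np.median(P[l==i],0))
# base plate white
w=(hsv[...,1]<40)&(hsv[...,2]>150);w[:, :285]=0;w[:,345:]=0;w[:185]=0;w[240:]=0
k=cv2.findContours(w.astype(np.uint8),0,2)[0];k=np.vstack([a for a in k if cv2.contourArea(a)>20])
hw=cast(c,k.reshape(-1,2),.01)[:,:2].astype(np.float32);print('plate',cv2.minAreaRect(hw))
for u,v in((184,237),(252,214)):
    s=np.s_[v-22:v+23,u-22:u+23];Q=P[s].reshape(-1,3)
    t=Q[(Q[:,2]>.118)&(Q[:,2]<.14)];print('head',t.min(0),t.max(0),t.mean(0),len(t))
    # black foot
    b=(im[s].max(-1)<70)&(P[s][...,2]<.03)
    f=P[s][b][:,:2].astype(np.float32);print('foot',cv2.minAreaRect(f),len(f))
E
```

```text
approx [[0.47162669 0.21954954 0.1       ]
 [0.51012841 0.02164248 0.1       ]]
red [326 205   9   9  59] [330.         209.05084746] [ 0.50239889 -0.21255009  0.04322825]
red [301 211   8   8  47] [304.61702128 214.61702128] [ 0.49568641 -0.13431201  0.04307889]
plate ((0.49986767768859863, -0.17420782148838043), (0.11231536418199539, 0.12469923496246338), 4.751533508300781)
head [0.45366814 0.20422974 0.1184403 ] [0.49972627 0.2499623  0.13415785] [0.4764487  0.22684637 0.12646941] 235
foot ((0.47635647654533386, 0.22368860244750977), (0.04741722717881203, 0.04967478662729263), 81.99933624267578) 65
head [4.92353247e-01 1.95856815e-04 1.18268944e-01] [0.53778938 0.04578411 0.13276093] [0.51482365 0.02272369 0.12676489] 223
foot ((0.4992278218269348, 0.014625221490859985), (0.03472604975104332, 0.06818285584449768), 22.26942253112793) 51
```

View pics/crop1.png

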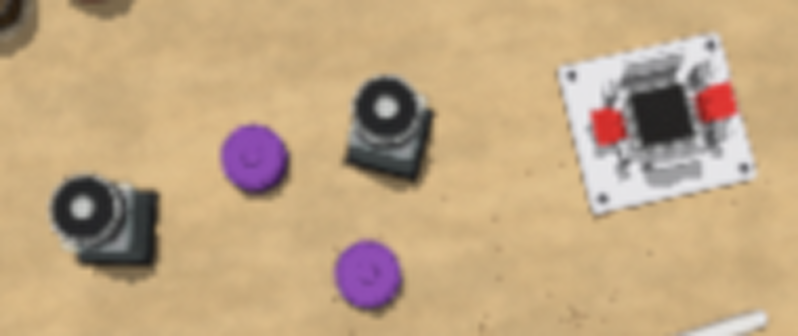

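The crop shows two identical mills with dark round heads, plus purple loose caps, which are the decoys. The mill at crop (85,210), world about (0.476, 0.227), is on the robot's left (larger y), so that is the target. The stand is at (0.500, -0.174) with a yaw of about 4.8°. I'll move over there for a closer look.

Emit:
{"op": "apply_moves", "data": {
  "plan": [38,-17,-10,0,38,-17,-10,0,38,-17,-10,0,38,-17,-10,0,38,-17,-10,0,38,-17,-10,0,38,-17,-10,0,38,-17,-10,0,12,-38,0,-0.07,13,-37,0,-0.07,16,-36,0,-0.07,18,-35,0,-0.07,20,-34,0,-0.07,23,-32,0,-0.07,25,-30,0,-0.07,27,-28,0,-0.07,29,-26,0,-0.07,31,-24,0,-0.07,33,-22,0,-0.07,34,-20,0,-0.07],
  "hand": 1,
  "squeeze": 60
}}

```text
time_s: 2.1
ee_pos: [0.3993, 0.1712, 0.256]
eef_rot: [-3.142, 0.0, 1.152]
force: [0.7, -1.0, -0.5]
grip_width: 0.0937
grip_force: 0.0
```

Run:
```python
from station import monitor,camera
from h import *
o=monitor.get_obs();print(o['time_s'],o['ee_pos'],o['eef_rot'],o['qpos'])
c=camera('wrist');np.savez('w1.npz',**c);cv2.imwrite('pics/w1.png',c['image'][:,:,::-1])
R=cv2.Rodrigues(c['rvec'])[0];print(-R.T@c['tvec'].ravel())
P=cloud(c);print(np.unravel_index(np.argmin(np.linalg.norm(P-[.4765,.2268,.126],axis=-1)),P.shape[:2]))
```

```text
2.1 [0.39934263 0.17118191 0.25595866] [-3.14154538e+00  9.94216561e-05  1.15170394e+00] [ 3.20657302e-01 -1.74957731e-02  1.69729932e+00 -4.18137195e-05
  1.46189105e+00  7.39754240e-01]
[0.4281215  0.23385218 0.46519671]
(np.int64(102), np.int64(298))
```

View pics/w1.png

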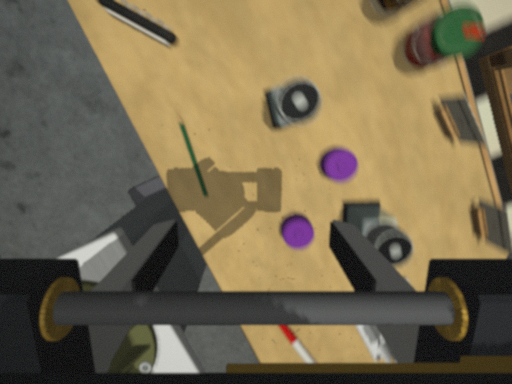

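The wrist view shows the target mill at (298,102). The left and bottom edges of its foot run through (267,92), (277,128) and (310,118). I'll fit those edges for yaw and the head circle for position.

Run:
```python
from h import *
c=dict(np.load('w1.npz'));im=c['image'];P=cloud(c)
hsv=cv2.cvtColor(im,cv2.COLOR_RGB2HSV)
s=np.s_[70:140,250:330]
m=(~((hsv[...,1]>75)&(hsv[...,2]>110)))[s].astype(np.uint8)
n,l,st,_=cv2.connectedComponentsWithStats(m);b=1+np.argmax(st[1:,4]);m=(l==b).astype(np.uint8)
k=max(cv2.findContours(m,0,1)[0],key=cv2.contourArea).reshape(-1,2)+[250,70]
hull=cv2.approxPolyDP(cv2.convexHull(k.astype(np.int32)),2,True).reshape(-1,2);print(hull.tolist())
w=cast(c,hull,.007)[:,:2]
for i in range(len(w)):
    d=w[(i+1)%len(w)]-w[i];L=np.linalg.norm(d)
    if L>.02: print(hull[i],w[i].round(4),'len',L.round(4),'ang mod90',np.degrees(np.arctan2(d[1],d[0]))%90)
Q=P[s].reshape(-1,3)
t=Q[(Q[:,2]>.12)&(Q[:,2]<.132)];print('head',(t.min(0)+t.max(0))/2,np.median(t,0),t.max(0)-t.min(0))
big=cv2.resize(im[60:140,240:340,::-1],None,fx=6,fy=6,interpolation=2);cv2.imwrite('pics/w1c.png',big)
g=(Q[:,2]>.035)&(Q[:,2]<.075);print('body',cv2.minAreaRect(Q[g][:,:2].astype(np.float32)),g.sum())
```

```text
[[311, 81], [321, 98], [314, 114], [286, 126], [272, 127], [266, 108], [266, 92], [275, 86], [298, 79]]
[311  81] [0.5215 0.2446] len 0.0275 ang mod90 9.829419907913547
[321  98] [0.5262 0.2175] len 0.0238 ang mod90 44.05989872096703
[314 114] [0.5092 0.201 ] len 0.0434 ang mod90 88.98127385318466
[286 126] [0.4658 0.2018] len 0.0204 ang mod90 70.03647866815479
[272 127] [0.4466 0.2087] len 0.0281 ang mod90 84.70794193703385
[266 108] [0.4492 0.2368] len 0.0219 ang mod90 66.6177233732488
[275  86] [0.4727 0.2591] len 0.0335 ang mod90 82.19634187147906
head [0.47976557 0.22429495 0.12536198] [0.4794573  0.22478588 0.12583667] [0.0463379  0.04592095 0.01045263]
body ((0.4568566679954529, 0.2286185771226883), (0.04442737624049187, 0.0016550312284380198), 79.97914123535156) 75
```

View pics/w1c.png

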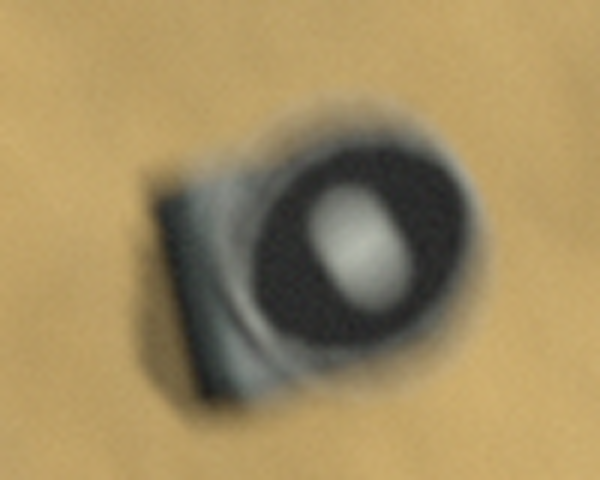

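Emit:
{"op": "apply_moves", "data": {
  "plan": [27,17,14,0,27,17,14,0,27,18,14,0,0,0,14,0,0,0,0,0]
}}

```text
time_s: 2.65
ee_pos: [0.4797, 0.222, 0.1975]
eef_rot: [-3.138, 0.003, 1.149]
force: [0.0, -0.6, 0.9]
grip_width: 0.094
grip_force: 0.0
```

Run:
```python
from station import monitor,camera
from h import *
o=monitor.get_obs();print(o['time_s'],o['ee_pos'],o['eef_rot'])
c=dict(np.load('w1.npz'));a=cast(c,[[266.3,92.5],[274.7,127]],.009);d=a[1]-a[0];print('edge',a,np.degrees(np.arctan2(d[1],d[0])))
c=dict(np.load('top0.npz'));f=lambda x,y:[160+x/4.2,185+y/4.2]
for p in ([f(157,192),f(153,266)],[f(82,262),f(153,266)]):
    a=cast(c,p,.009);d=a[1]-a[0];print('top edge',a[0],np.degrees(np.arctan2(d[1],d[0])))
c=camera('wrist');np.savez('w2.npz',**c);cv2.imwrite('pics/w2.png',c['image'][:,:,::-1])
P=cloud(c).reshape(-1,3);Q=P[(abs(P[:,0]-.479)<.035)&(abs(P[:,1]-.225)<.035)]
t=Q[(Q[:,2]>.12)&(Q[:,2]<.132)];print('head',(t.min(0)+t.max(0))/2,np.median(t,0),t.max(0)-t.min(0))
g=(Q[:,2]>.03)&(Q[:,2]<.075);print('body',cv2.minAreaRect(Q[g][:,:2].astype(np.float32)),g.sum())
```

```text
2.65 [0.47971236 0.22198662 0.19754654] [-3.13830066  0.00327266  1.1489843 ]
edge [[0.45788025 0.25593328 0.009     ]
 [0.45011714 0.20725661 0.009     ]] -99.06140132730154
top edge [0.49760593 0.19396507 0.009     ] 171.08243860396678
top edge [0.45456789 0.25284699 0.009     ] -101.09186922610438
head [0.47976407 0.22415279 0.12520221] [0.4804903  0.22564985 0.12588226] [0.04643146 0.04716664 0.01024164]
body ((0.48451659083366394, 0.24702239036560059), (0.004177427385002375, 0.04627373069524765), 76.87080383300781) 181
```

View pics/w2.png

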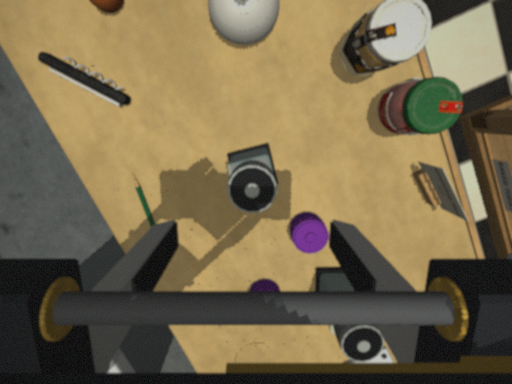

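The view shows the head at (252,187), centred between the fingers, with nothing in the fingers' way. The mill's yaw is about -10°. I'll descend and grip.

Emit:
{"op": "apply_moves", "data": {
  "plan": [2,-1,18,0,0,0,18,0,0,0,18,0,0,0,18,0,0,0,18,0,0,0,12,0,0,0,6,0,0,0,0,0,0,0,0,0]
}}

```text
time_s: 3.6
ee_pos: [0.4807, 0.2245, 0.0929]
eef_rot: [3.141, -0.001, 1.149]
force: [0.8, 0.0, -0.2]
grip_width: 0.094
grip_force: 0.0
```

Emit:
{"op": "apply_moves", "data": {
  "plan": [0,0,0,0,0,0,0,0,0,0,0,0,0,0,0,0,0,0,0,0,0,0,0,0,0,0,0,0,0,0,0,0,0,0,0,0,0,0,0,0],
  "hand": -1,
  "squeeze": 55
}}

```text
time_s: 4.6
ee_pos: [0.4803, 0.2244, 0.0921]
eef_rot: [-3.141, 0.0, 1.149]
force: [-1.3, -0.2, 1.2]
grip_width: 0.0436
grip_force: 55.0
```

Emit:
{"op": "apply_moves", "data": {
  "plan": [0,0,-10,0,0,0,-25,0,0,0,-30,0,0,0,-35,0,0,0,-35,0,0,0,-25,0,-15,8,0,0,-28,14,0,0,-32,16,0,0,-33,17,0,0,-33,17,0,0,-33,17,0,0,-33,17,0,0,-33,17,0,0,-33,17,0,0,-32,16,0,0,-28,14,0,0,-15,8,0,0,-7,3,0,0,0,0,0,0]
}}

```text
time_s: 6.6
ee_pos: [0.5, -0.1736, 0.252]
eef_rot: [-3.141, -0.0, 1.148]
force: [0.4, 0.3, -3.7]
grip_width: 0.0438
grip_force: 55.0
```

Emit:
{"op": "apply_moves", "data": {
  "plan": [0,0,0,-0.05,0,0,0,-0.08,0,0,0,-0.08,0,0,0,-0.043,0,0,20,0,0,0,20,0,0,0,20,0,0,0,10,0,0,0,0,0]
}}

```text
time_s: 7.5
ee_pos: [0.4997, -0.1725, 0.1812]
eef_rot: [-3.14, -0.001, 1.403]
force: [0.5, -0.2, -2.1]
grip_width: 0.0436
grip_force: 55.0
```

Run:
```python
from station import monitor,camera
from h import *
o=monitor.get_obs();print(o['time_s'],o['ee_pos'],o['eef_rot'],o['grip_width'],o['force'])
e=o['ee_pos']
ims=[]
for n in('scene','wrist','top'):
    c=camera(n);np.savez(n+'3.npz',**c)
    P=cloud(c)
    R=cv2.Rodrigues(c['rvec'])[0]
    p=cv2.projectPoints(np.array([[.5,-.174,.07]]),c['rvec'],c['tvec'],c['mtx'],None)[0].ravel().astype(int)
    print(n,p);x,y=np.clip(p[0]-50,0,412),np.clip(p[1]-60,0,264)
    ims.append(cv2.resize(c['image'][y:y+120,x:x+100,::-1],(265,318),interpolation=2))
    Q=P.reshape(-1,3);Q=Q[np.linalg.norm(Q[:,:2]-e[:2],axis=1)<.045]
    zb=e[2]-.092
    g=(Q[:,2]>zb+.012)&(Q[:,2]<zb+.075)
    if g.sum()>20: print('body',cv2.minAreaRect(Q[g][:,:2].astype(np.float32)),g.sum())
cv2.imwrite('pics/p3.png',np.hstack(ims))
```

```text
7.5 [ 0.49972849 -0.17252024  0.18122989] [-3.13972212e+00 -5.48391792e-04  1.40283834e+00] 0.043642193173373735 [ 0.46281803 -0.19985598 -2.11735144]
scene [294 188]
body ((0.4830058217048645, -0.15827393531799316), (0.06471104919910431, 0.03939158841967583), 48.45781707763672) 283
wrist [253 183]
body ((0.498833566904068, -0.14925026893615723), (0.04662559926509857, 0.006890101823955774), 0.7927747368812561) 594
top [318 210]
body ((0.5095515251159668, -0.14422492682933807), (0.004984407220035791, 0.023962749168276787), 87.65829467773438) 29
```

View pics/p3.png

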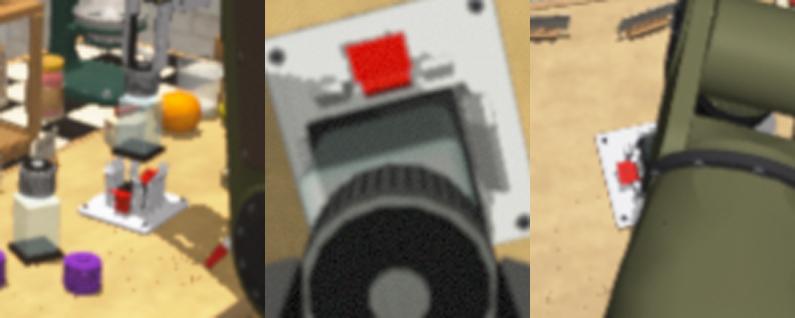

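The wrist panel shows the foot over the stand, roughly parallel to the plate. The foot edge runs (310,128)-(460,88) and the plate holes are at (278,57) and (475,5). I'll compare these numerically.

Run:
```python
from h import *
c=dict(np.load('wrist3.npz'));f=lambda x,y:[203+(x-265)/2.65,123+y/2.65]
A=lambda a:np.degrees(np.arctan2(*(a[1]-a[0])[1::-1]))
foot=cast(c,[f(308,127),f(459,88),f(487,235)],.098);h=cast(c,[f(278,57),f(475,5),f(523,221)],.01)
for n,a in(('foot',foot),('holes',h)):print(n,a[:,:2].round(4).tolist(),A(a[:2]),A(a[1:]),np.linalg.norm(np.diff(a[:,:2],axis=0),axis=1))
im=c['image'];hsv=cv2.cvtColor(im,cv2.COLOR_RGB2HSV);m=((hsv[...,0]<8)|(hsv[...,0]>172))&(hsv[...,1]>150)&(hsv[...,2]>90)
P=cloud(c);q=P[m];q=q[(abs(q[:,0]-.5)<.05)&(abs(q[:,1]+.174)<.07)];print('red',np.median(q,0),q[:,:2].min(0),q[:,:2].max(0))
w=(hsv[...,1]<40)&(hsv[...,2]>165)&(abs(P[...,2]-.01)<.006)&(abs(P[...,0]-.5)<.08)&(abs(P[...,1]+.174)<.09)
print('plate',cv2.minAreaRect(P[w][:,:2].astype(np.float32)))
t=P[(abs(P[...,2]-.215)<.006)&(np.hypot(P[...,0]-.5,P[...,1]+.1725)<.03)];print('head',(t.min(0)+t.max(0))/2,t.max(0)-t.min(0))
# foot edge in stand frame
y=np.radians(4.8)
mid=foot[:2,:2].mean(0);print('mid-28mm along y:',mid-.028*np.array([-np.sin(y),np.cos(y)]))
```

```text
foot [[0.4708, -0.1503], [0.5273, -0.1453], [0.5294, -0.202]] 4.9687218899203085 -87.80316218387 [0.05663305 0.05665312]
holes [[0.4511, -0.1292], [0.5447, -0.1211], [0.553, -0.2268]] 4.942945024295292 -85.5128923607102 [0.09389856 0.10606188]
red [ 0.49865763 -0.13640646  0.04267083] [ 0.48569988 -0.14991407] [ 0.51199627 -0.10516404]
plate ((0.5017812848091125, -0.1765758991241455), (0.11087314784526825, 0.12242665886878967), 4.799633026123047)
head [ 0.50141148 -0.17313845  0.21500618] [0.05675332 0.04713294 0.01186837]
mid-28mm along y: [ 0.50139309 -0.17569949]
```

Emit:
{"op": "apply_moves", "data": {
  "plan": [-1,1,5,0,0,0,10,0,0,0,10,0,0,0,8,0,0,0,8,0,0,0,6,0,0,0,5,0,0,0,0,0]
}}

```text
time_s: 8.45
ee_pos: [0.5005, -0.1746, 0.1291]
eef_rot: [-3.14, -0.0, 1.402]
force: [1.2, -0.2, -2.7]
grip_width: 0.0441
grip_force: 55.0
```

Emit:
{"op": "apply_moves", "data": {
  "plan": [0,0,2,0,0,0,2,0,0,0,2,0,0,0,2,0,0,0,2,0,0,0,2,0,0,0,0,0]
}}

```text
time_s: 9.15
ee_pos: [0.5009, -0.1748, 0.118]
eef_rot: [3.141, 0.0, 1.402]
force: [0.0, -1.4, 3.5]
grip_width: 0.0439
grip_force: 55.0
```

Emit:
{"op": "apply_moves", "data": {
  "plan": [0,0,2,0,0,0,2,0,0,0,2,0,0,0,2,0,0,0,0,0]
}}

```text
time_s: 9.65
ee_pos: [0.501, -0.1748, 0.1101]
eef_rot: [3.141, 0.0, 1.402]
force: [-1.4, -2.0, 4.7]
grip_width: 0.0439
grip_force: 55.0
```

Emit:
{"op": "apply_moves", "data": {
  "plan": [0,0,1,0,0,0,1,0,0,0,1,0,0,0,0,0]
}}

```text
time_s: 10.05
ee_pos: [0.5016, -0.1752, 0.1086]
eef_rot: [3.139, 0.001, 1.402]
force: [-4.1, 0.6, 17.8]
grip_width: 0.044
grip_force: 55.0
```

Emit:
{"op": "apply_moves", "data": {
  "plan": [0,0,1,0,0,0,1,0,0,0,0,0]
}}

```text
time_s: 10.35
ee_pos: [0.5024, -0.1755, 0.1084]
eef_rot: [3.136, 0.001, 1.402]
force: [-6.2, 1.1, 32.9]
grip_width: 0.044
grip_force: 55.1
```

Run:
```python
from station import monitor,camera
from h import *
o=monitor.get_obs();print(o['ee_pos'],o['force'])
ims=[]
for n in('scene','wrist'):
    c=camera(n);np.savez(n+'4.npz',**c);P=cloud(c)
    hsv=cv2.cvtColor(c['image'],cv2.COLOR_RGB2HSV);m=((hsv[...,0]<8)|(hsv[...,0]>172))&(hsv[...,1]>150)&(hsv[...,2]>90)
    q=P[m];q=q[(abs(q[:,0]-.5)<.05)&(abs(q[:,1]+.174)<.07)&(q[:,2]>.03)]
    if len(q):print(n,'red',np.median(q,0),q[:,:2].min(0),q[:,:2].max(0))
    y,x=(140,250) if n=='scene' else (100,190)
    ims.append(cv2.resize(c['image'][y:y+110,x:x+110,::-1],(400,400),interpolation=2))
cv2.imwrite('pics/p4.png',np.hstack(ims))
```

```text
[ 0.50238383 -0.17551615  0.10837758] [-6.24875237  1.07594487 32.8678026 ]
scene red [ 0.49006726 -0.13441482  0.03844552] [ 0.48155932 -0.14244224] [ 0.50588545 -0.12017318]
wrist red [ 0.49881898 -0.13666225  0.04258917] [ 0.48563154 -0.15071997] [ 0.5131817  -0.10724098]
```

View pics/p4.png

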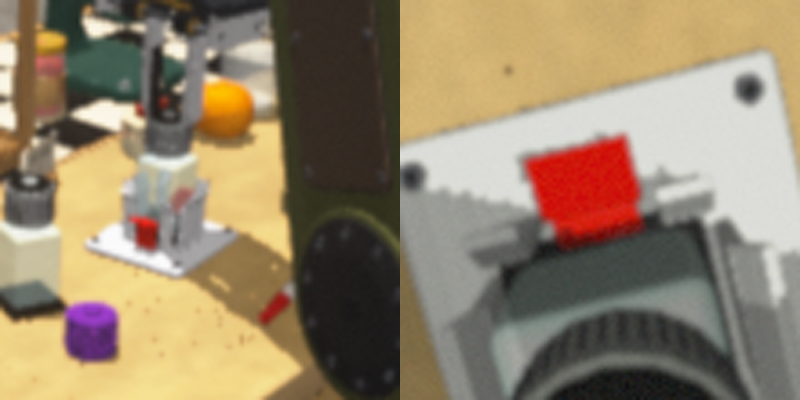

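The force rose to 33 N with no further travel, so the seat has bottomed. The +y catch is back at its closed position, the same as before insertion. I'll relax and tug lightly to confirm both catches hold.

Emit:
{"op": "apply_moves", "data": {
  "plan": [0,0,-1,0,0,0,-1,0,0,0,-1,0,0,0,0,0]
}}

```text
time_s: 10.85
ee_pos: [0.5012, -0.175, 0.1088]
eef_rot: [3.14, 0.0, 1.402]
force: [-2.4, -0.8, 10.8]
grip_width: 0.0441
grip_force: 55.0
```

Emit:
{"op": "apply_moves", "data": {
  "plan": [0,0,-1,0,0,0,-1,0,0,0,-1,0,0,0,0,0]
}}

```text
time_s: 11.25
ee_pos: [0.5006, -0.1746, 0.1104]
eef_rot: [-3.141, -0.0, 1.402]
force: [-0.7, -1.7, -2.8]
grip_width: 0.044
grip_force: 55.0
```

Emit:
{"op": "apply_moves", "data": {
  "plan": [0,0,-1,0,0,0,-1,0,0,0,0,0]
}}

```text
time_s: 11.55
ee_pos: [0.5001, -0.1744, 0.1114]
eef_rot: [-3.139, -0.001, 1.402]
force: [3.2, -3.0, -24.1]
grip_width: 0.0441
grip_force: 55.0
```

The catches hold: pulling at 24 N gives no travel. I'll relax to neutral and try counter-clockwise, watching the moment.

Emit:
{"op": "apply_moves", "data": {
  "plan": [0,0,1,0,0,0,1,0,0,0,0,0,0,0,0,-0.05,0,0,0,-0.05,0,0,0,-0.05,0,0,0,0,0,0,0,0]
}}

```text
time_s: 12.35
ee_pos: [0.5007, -0.1746, 0.1112]
eef_rot: [-3.141, -0.0, 1.55]
force: [-0.6, 0.6, -12.9]
grip_width: 0.044
grip_force: 55.0
```

Run:
```python
from station import monitor
o=monitor.get_obs();print(o['eef_rot'],o['moment'],o['force'],o['qpos'])
```

```text
[-3.14125154e+00 -2.38385549e-04  1.55048101e+00] [ 0.00823051  0.16535511 -0.02728514] [ -0.60948335   0.56437298 -12.87855008] [-4.04622932e-01  3.19640735e-01  1.65312639e+00  1.01155019e-04
  1.16923114e+00 -3.84347215e-01]
```

Emit:
{"op": "apply_moves", "data": {
  "plan": [0,0,0,-0.05,0,0,0,-0.05,0,0,0,0]
}}

```text
time_s: 12.65
ee_pos: [0.5009, -0.1746, 0.1113]
eef_rot: [3.142, -0.0, 1.651]
force: [-0.5, 1.0, -11.0]
grip_width: 0.044
grip_force: 55.0
```

Run:
```python
from station import monitor
o=monitor.get_obs();print(o['eef_rot'],o['moment'],o['force'],o['qpos'])
```

```text
[ 3.14151906e+00 -1.23572501e-04  1.65144233e+00] [ 0.10521193  0.07029238 -0.03467254] [ -0.52036004   0.96204946 -11.04517528] [-4.04623478e-01  3.19646689e-01  1.65289324e+00  1.56056923e-04
  1.16904527e+00 -4.85330498e-01]
```

Counter-clockwise, 0.25 rad turned with a moment of only 0.03 N m, past the 0.2 rad stop limit, so this is the loosening direction. I'll carry on to about 1.55 rad.

Emit:
{"op": "apply_moves", "data": {
  "plan": [0,0,1,-0.08,0,0,0,-0.1,0,0,0,-0.1,0,0,0,-0.1,0,0,0,-0.1,0,0,0,-0.1,0,0,0,0,0,0,0,0]
}}

```text
time_s: 13.45
ee_pos: [0.5015, -0.175, 0.1111]
eef_rot: [3.14, 0.002, 2.228]
force: [-0.5, -0.0, -0.9]
grip_width: 0.0442
grip_force: 55.0
```

Run:
```python
from station import monitor
o=monitor.get_obs();print(o['eef_rot'],o['moment'],o['force'])
```

```text
[3.14042710e+00 2.00939317e-03 2.22758815e+00] [ 0.06490211 -0.06510806  0.01199719] [-0.48316453 -0.01821574 -0.93929556]
```

Emit:
{"op": "apply_moves", "data": {
  "plan": [0,0,0,-0.1,0,0,0,-0.1,0,0,0,-0.1,0,0,0,-0.1,0,0,0,-0.1,0,0,0,-0.1,0,0,0,-0.1,0,0,0,0,0,0,0,0]
}}

```text
time_s: 14.35
ee_pos: [0.5011, -0.1748, 0.1104]
eef_rot: [-3.141, 0.001, 2.927]
force: [-0.1, 0.1, -1.3]
grip_width: 0.0435
grip_force: 55.0
```

Run:
```python
from station import monitor,camera
from h import *
o=monitor.get_obs();print(o['eef_rot'],o['moment'],o['force'],o['qpos'])
c=camera('wrist');cv2.imwrite('pics/w5.png',c['image'][:,:,::-1])
```

```text
[-3.14148976e+00  7.29658699e-04  2.92699595e+00] [ 0.06811447 -0.15191128 -0.01921645] [-0.08093912  0.13168448 -1.28851923] [-4.04694976e-01  3.20745391e-01  1.65360796e+00  4.00631112e-05
  1.16650334e+00 -1.76091031e+00]
```

Emit:
{"op": "apply_moves", "data": {
  "plan": [0,0,-2,0,0,0,-3,0,0,0,-3,0,0,0,0,0]
}}

```text
time_s: 14.8
ee_pos: [0.5011, -0.1749, 0.1186]
eef_rot: [-3.141, 0.001, 2.931]
force: [-0.2, 0.0, -1.4]
grip_width: 0.044
grip_force: 55.0
```

It's rising freely.

Emit:
{"op": "apply_moves", "data": {
  "plan": [0,0,-5,0,0,0,-8,0,0,0,-10,0,0,0,-10,0,0,0,-10,0,0,0,-10,0,0,0,-8,0,0,0,-4,0,0,0,-2,0,0,0,0,0,0,0,0,0]
}}

```text
time_s: 15.9
ee_pos: [0.5007, -0.1747, 0.1846]
eef_rot: [3.141, -0.001, 2.932]
force: [-1.3, 0.5, 0.1]
grip_width: 0.0442
grip_force: 55.0
```

Run:
```python
from station import monitor,camera
from h import *
o=monitor.get_obs();print(o['time_s'],o['ee_pos'],o['eef_rot'],o['force'],o['joint_vel'])
ims=[]
for n in('scene','wrist'):
    c=camera(n);P=cloud(c)
    Q=P.reshape(-1,3);Q=Q[(np.hypot(Q[:,0]-.501,Q[:,1]+.175)<.022)];print(n,np.histogram(Q[:,2],np.arange(.02,.26,.01))[0])
    hsv=cv2.cvtColor(c['image'],cv2.COLOR_RGB2HSV);m=((hsv[...,0]<8)|(hsv[...,0]>172))&(hsv[...,1]>150)&(hsv[...,2]>90)
    q=P[m];q=q[(abs(q[:,0]-.5)<.05)&(abs(q[:,1]+.174)<.07)&(q[:,2]>.03)]
    if len(q):print(n,'red',np.median(q,0))
    y,x,s=(110,235,130) if n=='scene' else (60,130,260)
    ims.append(cv2.resize(c['image'][y:y+s,x:x+s,::-1],(400,400),interpolation=2))
cv2.imwrite('pics/p6.png',np.hstack(ims))
```

```text
15.9 [ 0.50072057 -0.17467489  0.18464928] [ 3.14144981e+00 -6.48825855e-04  2.93180347e+00] [-1.33349395  0.50542508  0.09432542] [ 0.00103756  0.00112822 -0.00018635  0.00086271 -0.00118404 -0.00031579]
scene [ 0  1  1  2  0  1  2  7 24 23 26  0  0  0  0  0  6  3  1 27  2  2  1]
scene red [ 0.4893946  -0.13396845  0.03858317]
wrist [   0    0    0    0    0    0    0    9  340   41  173    0    0    0
    0    0    0    0    0 3215  480   69   78]
wrist red [ 0.50085556 -0.14790404  0.04252783]
```

View pics/p6.png

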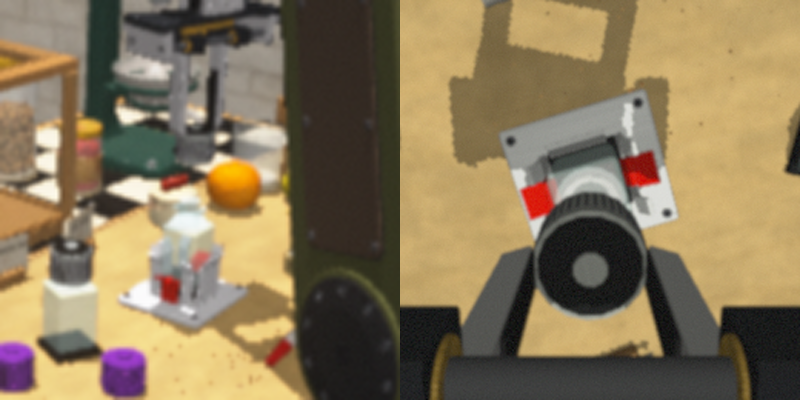

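The mill stands clamped with its neck open (rim at about 0.130 m). The head is upright in the gripper with its lower rim at about 0.179 m, roughly 5 cm above the neck. Handing in.

```bash
python3 -c "
from station import ctrl
print(ctrl.hand_in())"
```

```text
the job is handed in; nothing more can be done
None
```

The left-hand mill is clamped in the stand, its head unscrewed counter-clockwise (a right-hand thread) and held upright about 5 cm above the open neck; I moved nothing else, and the job was handed in at about 16 s.

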